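Set the depth stop on by four clicks and lock it

TASK

The depth stop is the unit bolted to the middle of the bench, with a click-stop dial lying flat on top. With the fingertips, push the dial's pointer bar round clockwise (seen from above) by exactly four clicks from where it stands, and only then push the lock tab beside the dial fully home towards the dial. Only push, never pinch the bar or the tab, and leave the loose parts and spanners lying around it where they are.

Things in the scene. Friction and masses are not known exactly. Their poses are not given: they have to be found in the camera images.
- stop_unit: Depth-stop unit, fixed. Grey base plate 140 mm (x) by 260 mm (y; from -165 to +95), 30 mm thick. Origin on the bench surface under the dial's vertical axis; +y points from the lock tab to the dial. Rails each side of the lock tab (x = +-22 mm) are 42 mm high, the plunger housing at y = +81 mm is 52 mm high. White marks round the dial show the clicks, 30 degrees apart (none on the lock's side).
- dial (a joint): Dial angle (rad), growing clockwise from above; at 0 the bar points along the unit's +x. It rests in stops 0.5236 rad (30 degrees) apart, at whole multiples of that, and starts in stop 0, 1, 2 or 3; range -1.6 to 5.3. Pushed sideways 37 mm from the axis, the bar takes 3 N to leave a stop, rising to 7 N; half-way to the next stop it snaps on by itself, ahead of the finger. The lock, once home, blocks it.
- dial_center (a point): Centre of the dial's flat top face, 62 mm above the bench, on the dial's axis. The dial is an aluminium disc of 52 mm radius. On it stand a black hub (16 mm radius, 30 mm high) and one black pointer bar.
- bar_tip (a point): Point on the bar's centre line near its outer end, 45 mm from the axis, 76 mm above the bench; turns with the dial. The bar is 14 mm wide, 28 mm high above the disc (top 90 mm above the bench), and runs from 18 mm behind the axis to 50 mm out. Push its long flat side 30 to 45 mm from the axis.
- lock (a joint): Travel of the lock slide (m): 0 as it starts (off), 0.025 fully home. It moves along the unit's +y, towards the dial, against about 2 N of friction, and stays where it is left. It goes home only when the dial rests in a stop.
- lock_tab (a point): Centre of the top of the black upright lock tab, 77 mm above the bench, moving with it; at the start 110 mm from the dial's axis on the unit's -y side. The tab is 32 mm wide (unit x) and 14 mm thick (unit y), between the rails. Its outer face, away from the dial, is pushed, 45 to 75 mm above the bench.
- die_ring: Bystander: plain steel ring, 56 mm across, 24 mm high; loose, to be left alone. Origin at its underside.
- nut_m16: Bystander: hexagon nut, 27 mm wide, 13 mm high; loose, to be left alone. Origin at its underside.
- bolt_m12: Bystander: bolt standing on its head, 53 mm high; loose, to be left alone. Origin at its underside.
- stamping_3: Bystander: bent grey stamping, 47x89x25 mm; loose, to be left alone. Origin at its underside.
- spanner_14: Bystander: small spanner, 162 mm long, lying flat; loose, to be left alone. Origin at its underside.
- spanner_19: Bystander: large spanner, 204 mm long, lying flat; loose, to be left alone. Origin at its underside.

How it is judged (in metres and radians):
On the way, in this order (a step that is already met when the one before it is completed fails the run):
1. the dial rests four clicks clockwise of its start, the lock still off (value of joint dial between 1.9 and 3.86 rad and distance of bar_tip from where it was at the start of the episode between 0.0746 and 0.0809 m and velocity of joint dial below 0.2 rad/s and value of joint lock below 0.008 m), for 0.2 s.
2. the lock is pushed home with the dial four clicks on (value of joint dial between 1.9 and 3.86 rad and distance of bar_tip from where it was at the start of the episode between 0.0746 and 0.0809 m and value of joint lock above 0.0215 m), for 0.2 s.
At the end, for the whole second after the job is handed in: The dial rests four clicks (120 degrees, within 8) clockwise of where it started, and the lock tab is home to within 3.5 mm (all of step 2 and velocity of joint dial between -0.1 and 0.1 rad/s); the robot touches nothing.
It fails at once if the lock is pushed before the dial is set (value of joint lock above 0.012 m and not (value of joint dial between 1.9 and 3.86 rad and distance of bar_tip from where it was at the start of the episode between 0.0746 and 0.0809 m)).
It fails at once if the pointer bar is pinched between the fingers (contact force between each of bar_left, bar_right and the fingers above 1 N).
It fails at once if the lock tab is pinched between the fingers (contact force between each of tab_outer, tab_inner and the fingers above 1 N or contact force between each of tab_far, tab_near and the fingers above 1 N).
It fails at once if a loose part or spanner is lifted or shoved from its place (20 mm) (distance of any of die_ring, nut_m16, bolt_m12, stamping_3, spanner_14, spanner_19 from where it was at the start of the episode above 0.02 m).
It also fails if it takes over 54 s, if anything falls off the work surface, if the arm or the gripper's body presses on something with over 40 N, if the wrist force passes 120 N, or if a joint passes its speed limit or range.

ROBOT

A 6-joint arm with a two-finger parallel gripper is mounted at the origin on a cart in front of the work surface, level with it; the furniture and walls round the work are solid. World frame = base frame: x ahead of the robot, y to its left, z up, the work surface at z = 0. Lengths are in mm, angles in rad, forces in N, time in s.
With the tool pointing down it reaches from about 275 to 1000 mm from the base axis. Payload 8.4 kg.
Tool frame: the origin (TCP) lies at the very end of the fingers, on their centre line; the grasp point (between the pads) lies 19 mm behind it (robot.tcp_to_grasp is the z of the grasp point in the tool frame, in mm); z points along the fingers, x is the direction in which the jaws open and shut, and the axes are right-handed (so a half turn about z gives the same grasp; the last joint's range is limited). The gripper opens to 85 mm and grips with 20 to 120 N. Pads are 22 mm wide; open, the fingers measure 114 mm over their backs; the gripper's body (76 mm by 85 mm) begins 54 mm behind the grasp point. The pads swing forward as they close: fully open they stand 13 mm farther back than shut.
Start: joints at [-1.204, 0.353, 1.633, -0, 1.155, -0.002], TCP at [225.309, -582.978, 231.281] pointing down, gripper open.
Joint ranges: [-2.63, 2.63], [-0.92, 2.1], [0.06, 2.66], [-1.3, 4.44], [0, 2.69], [-3.02, 3.02]. Speed limits (rad/s): [2.22, 2.22, 2.79, 3.14, 3.14, 3.14].

INTERFACE

Orientations are given as [roll, pitch, yaw] about the fixed x, y, z axes, in that order (R = Rz(yaw) Ry(pitch) Rx(roll)).
In Python, from cell import robot, snapshot gives the robot as it stands.
- The arm moves only by the tool arm_command, never from a script. Its argument "plan" is a list of rows, each an object of numbers: "dx", "dy", "dz": the shift along the tool's x, y, z in mm; "spin": the turn about the tool's z in rad. In form: [{"dx": .., "dy": .., "dz": .., "spin": ..}, ...]. A call has 1 to 12 rows; each row shifts and turns the commanded pose from where the row before left it, along the tool's axes as they then stand; what a row does not reach is not made up. A row lasts 1/12 s, in which the tool goes at most 41.7 mm and 7.16 degrees, less where a joint would pass 70% of its speed; a pose out of reach is approached as far as the arm can. A call is refused whole if a number of a shift passes 41.7 or a number of a turn 0.125, either way. A call with a gripper value outside its range is refused whole. "hand" is the closure, from 0 (fully open) to 1 (shut), set as the call begins (left out, the last holds). The fingers move at their own pace and stop on an object; "grip_force" is the grip in N (left out, the last holds). Time passes only in rows, so rows that do not move let the fingers close. It gives the time, the measured TCP pose, the force and the opening at its end, in the units of the state.
- robot.get_obs(): the state, without advancing time (a new reading comes with each control period).
- snapshot(name): name is "scene" or "top" or "wrist"; returns a dict with "image" (420x560x3 uint8, red, green, blue), "fx", "fy", "cx", "cy" (pixels), "dist" ([k1, k2, p1, p2, k3] as OpenCV has them; the pictures are not rectified), "cam_to_world" (4x4, takes a point from camera to world coordinates); the wrist camera has in their place "tool_from_camera" (4x4, takes a point from camera to tool coordinates, whose origin is the TCP and whose axes are the tool frame's). Camera axes: x right, y up, looking along -z (the intrinsics and any distortion apply to the point x, -y, -z); pixel columns grow to the right and rows downward; lengths in mm; the calibration is good to about 2 mm. A picture is of the moment at which its call begins: read the wrist's pose just before it. There is no depth.
- robot.finish_job(): hands the job in, once; it reports no verdict.
The state is a dict: "clock": time; "joints": joint angles; "joint_velocities": joint speeds; "tau": joint torques, N m; "ee_pos": TCP position; "orientation": TCP orientation; "ft_force": force on the tool from outside, world axes, zero at the start; "torque": the same for the moment, N m; "opening": finger opening in mm.
Only numpy, scipy, OpenCV 4.12 (cv2) and the standard library are available. Lean on these libraries where they do the work, as an engineer would, in place of code of your own. Each camera call takes 0.05 s, during which the arm holds its last target.

## Working session

There is one attempt and no reset: what is moved stays moved. The work goes in short steps, Python scripts to look and compute and a tool call to move; the robot and the scene stay as the last step left them, time stands still between calls to the robot, and variables do not carry over. Pictures are saved under pics/ and viewed, and the job is handed in when it is done.

Besides the shell and the picture viewer there is one more tool, called after "Request:" as name(argument=value, ...) on one line, values as JSON. arm_command: Moves the arm, as the interface text tells. Its arguments: {"type":"object","properties":{"plan":{"type":"array","items":{"type":"object","properties":{"dx":{"type":"number"},"dy":{"type":"number"},"dz":{"type":"number"},"spin":{"type":"number"}}}},"hand":{"type":"number"},"grip_force":{"type":"number"}},"required":["plan"]}

```bash
ls; mkdir -p pics
python3 - <<'E'
from cell import robot, snapshot
import cv2
o=robot.get_obs()
for k in o: print(k,o[k])
for n in ("scene","top"):
    s=snapshot(n); cv2.imwrite(f"pics/{n}0.png",s["image"][:,:,::-1])
    print(n,{k:s[k] for k in s if k!="image"})
E
```

```text
pics
clock 0.0
joints [-1.20441281e+00  3.53643592e-01  1.63413209e+00 -1.01828120e-05
  1.15518767e+00 -2.38736769e-03]
joint_velocities [-0.00098056  0.00076747  0.00113131 -0.0005863  -0.00040811  0.00163577]
tau [ 1.05173338e-03 -6.05251122e+01 -3.42070162e+01  1.63199065e-04
  9.29531758e-03 -2.27355406e-05]
ee_pos [ 225.12911076 -582.54100795  230.56539662]
orientation [ 3.14158662e+00  1.37071891e-03 -1.20202133e+00]
ft_force [-0.73724298 -0.33494527  1.33647153]
torque [-0.01547854  0.01994568 -0.01503506]
opening 85.55454859521349
scene {'fx': 529.7152277790801, 'fy': 529.7152277790801, 'cx': 276.8278725949659, 'cy': 213.66411911199145, 'dist': array([-0.08681389,  0.        ,  0.        ,  0.        ,  0.        ]), 'cam_to_world': array([[-7.44195780e-01,  4.04981152e-01, -5.31190086e-01,
        -4.62560660e+01],
       [-6.67500744e-01, -4.80424443e-01,  5.68889367e-01,
         6.94967568e+02],
       [-2.48072299e-02,  7.77934844e-01,  6.27855063e-01,
         7.73350899e+02],
       [ 0.00000000e+00,  0.00000000e+00,  0.00000000e+00,
         1.00000000e+00]])}
top {'fx': 454.53485491691464, 'fy': 454.53485491691464, 'cx': 282.2884082775543, 'cy': 211.84290665927514, 'dist': array([-0.1256964,  0.       ,  0.       ,  0.       ,  0.       ]), 'cam_to_world': array([[ 2.28694777e-02,  9.96012807e-01, -8.62292065e-02,
         4.27961633e+02],
       [-9.99738346e-01,  2.27431973e-02, -2.44671200e-03,
         8.22541877e+01],
       [-4.75828633e-04,  8.62625993e-02,  9.96272321e-01,
         9.83441795e+02],
       [ 0.00000000e+00,  0.00000000e+00,  0.00000000e+00,
         1.00000000e+00]])}
```

View pics/scene0.png

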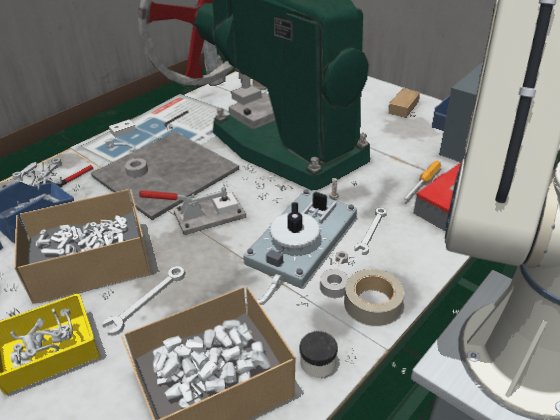

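View pics/top0.png

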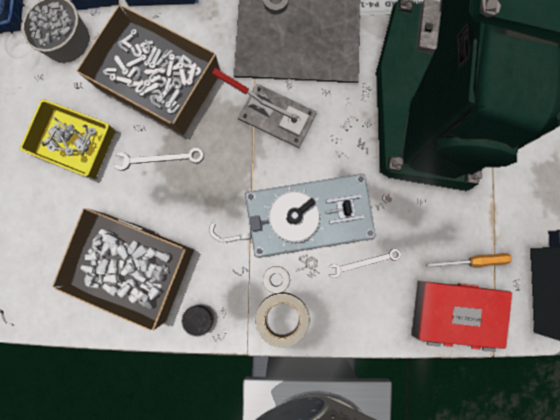

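The top view shows the unit around (310,215), with the dial at about (294,215) and the lock tab at about (347,208). I'll enlarge it.

Run:
```python
import cv2
im=cv2.imread("pics/top0.png")[165:270,235:385]
cv2.imwrite("pics/top0c.png",cv2.resize(im,None,fx=5.3,fy=5.3,interpolation=cv2.INTER_CUBIC))
im=cv2.imread("pics/scene0.png")[175:305,230:400]
cv2.imwrite("pics/scene0c.png",cv2.resize(im,None,fx=4.5,fy=4.5,interpolation=cv2.INTER_CUBIC))
```

```text
(no output)
```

View pics/top0c.png

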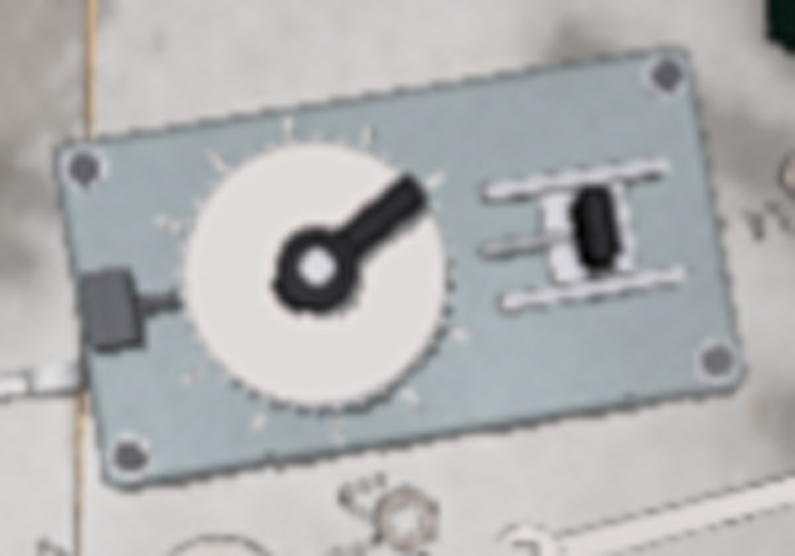

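View pics/scene0c.png

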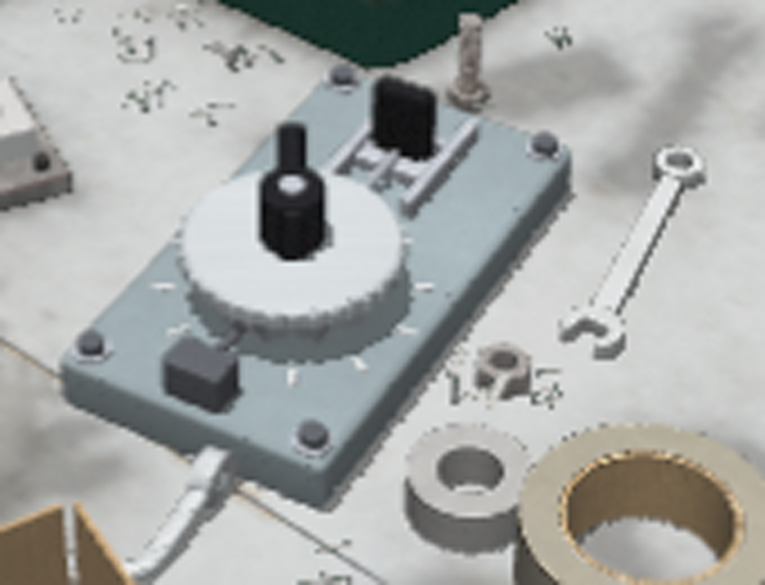

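```bash
cat > h.py <<'E'
import numpy as np, cv2
def ray(s,uv):
    K=np.array([[s["fx"],0,s["cx"]],[0,s["fy"],s["cy"]],[0,0,1]])
    n=cv2.undistortPoints(np.array(uv,float).reshape(-1,1,2),K,np.array(s["dist"])).reshape(-1,2)
    return np.c_[n[:,0],-n[:,1],-np.ones(len(n))]
def to_z(s,uv,z,T=None):
    T=s["cam_to_world"] if T is None else T
    d=ray(s,uv)@T[:3,:3].T; o=T[:3,3]
    z=np.broadcast_to(np.array(z,float),(len(d),))
    return o+d*((z-o[2])/d[:,2])[:,None]
def proj(s,P,T=None):
    T=s["cam_to_world"] if T is None else T
    Ti=np.linalg.inv(T); p=np.atleast_2d(P)@Ti[:3,:3].T+Ti[:3,3]
    K=np.array([[s["fx"],0,s["cx"]],[0,s["fy"],s["cy"]],[0,0,1]])
    q=np.c_[p[:,0],-p[:,1],-p[:,2]]
    return cv2.projectPoints(q,np.zeros(3),np.zeros(3),K,np.array(s["dist"]))[0].reshape(-1,2)
E
python3 - <<'E'
from h import *
from cell import robot,snapshot
s=snapshot("top")
c=lambda L:np.array(L)/5.3+[235,165]
cor=to_z(s,c([(57,143),(690,47),(746,387),(106,488)]),30)[:,:2]
print(cor.round(1)); print(np.linalg.norm(np.roll(cor,-1,0)-cor,axis=1))
m=cor.mean(0); ex=(cor[0]-cor[3]+cor[1]-cor[2]); ey=cor[0]-cor[1]+cor[3]-cor[2]
print("yaw from ex,ey",np.degrees(np.arctan2(ex[1],ex[0])),np.degrees(np.arctan2(-ey[0],ey[1])))
ey/=np.linalg.norm(ey); print("origin from plate",m+35*ey)
print("disc ctr",to_z(s,c([(315,273)]),62)); print("hub",to_z(s,c([(318,268)]),92))
h=to_z(s,c([(318,268)]),92)[0];t=to_z(s,c([(410,187)]),90)[0]
print("bar end",t,t-h,np.degrees(np.arctan2(t[1]-h[1],t[0]-h[0])))
print("tab",to_z(s,c([(597,228)]),77))
s2=snapshot("scene"); c2=lambda L:np.array(L)/4.5+[230,175]
print("scene hub",to_z(s2,c2([(293,184)]),92),"disc",to_z(s2,c2([(295,243)]),62))
print("bolt",to_z(s2,c2([(470,20)]),53), "ring",to_z(s2,c2([(470,468)]),24), "nut",to_z(s2,c2([(503,360)]),13))
E
```

```text
[[ 550.9  162.8]
 [ 595.7  -90.2]
 [ 459.6 -113.6]
 [ 414.3  139.5]]
[256.99308511 138.09797742 257.0570389  138.60494292]
yaw from ex,ey 9.717749410573438 10.108923082149234
origin from plate [498.99137378  59.09395599]
disc ctr [[498.75694306  59.61166041  62.        ]]
hub [[498.33829246  59.27374833  92.        ]]
bar end [529.59982906  25.49468792  90.        ] [ 31.26153661 -33.77906041  -2.        ] -47.21663889202545
tab [[517.11839363 -46.55584195  77.        ]]
scene hub [[496.90239845  58.96923669  92.        ]] disc [[492.39533224  62.99990818  62.        ]]
bolt [[ 545.10161239 -140.14705907   53.        ]] ring [[366.1737497  94.5821353  24.       ]] nut [[402.3493587  20.7887301  13.       ]]
```

The origin comes out at (498.5, 59.2) with a yaw of about 10°, and the hub, disc, tab and plate measurements agree within 2 mm. The bar is at about 57° clockwise of unit +x, so it's in stop 2. The goal is stop 6, with the bar along unit −x. I'll move over with the fingers shut.

Request:
arm_command(plan=[{"dx": -19.8, "dy": -21.8}, {"dx": -19.8, "dy": -21.8}, {"dx": -19.8, "dy": -21.8}, {"dx": -19.8, "dy": -21.8}, {"dx": -19.8, "dy": -21.8}, {"dx": -19.8, "dy": -21.8}, {"dx": -19.8, "dy": -21.8}, {"dx": -19.8, "dy": -21.8}, {"dx": -19.8, "dy": -21.8}, {"dx": -19.8, "dy": -21.8}, {"dx": -19.8, "dy": -21.8}, {"dx": -19.8, "dy": -21.8}], hand=1)

```text
invalid input at $.plan[0]: expected keys dx, dy, dz, spin
```

Request:
arm_command(plan=[{"dx": -19.8, "dy": -21.8}, {"dx": -19.8, "dy": -21.8}, {"dx": -19.8, "dy": -21.8}, {"dx": -19.8, "dy": -21.8}, {"dx": -19.8, "dy": -21.8}, {"dx": -19.8, "dy": -21.8}, {"dx": -19.8, "dy": -21.8}, {"dx": -19.8, "dy": -21.8}, {"dx": -19.8, "dy": -21.8}, {"dx": -19.8, "dy": -21.8}, {"dx": -19.8, "dy": -21.8}, {"dx": -19.8, "dy": -21.8}])

```text
invalid input at $.plan[0]: expected keys dx, dy, dz, spin
```

Request:
arm_command(plan=[{"spin": -0.124}, {"spin": -0.124}, {"spin": -0.124}, {"spin": -0.124}, {"spin": -0.124}, {"spin": -0.124}, {"spin": -0.124}, {"spin": -0.124}, {"spin": -0.124}, {"spin": -0.124}, {"spin": -0.124}, {"spin": -0.124}])

```text
invalid input at $.plan[0]: expected keys dx, dy, dz, spin
```

Request:
arm_command(plan=[{"spin": -0.124}, {"spin": -0.124}, {"spin": -0.124}, {"spin": -0.124}, {"spin": -0.124}, {"spin": -0.124}, {"spin": -0.124}, {"spin": -0.124}, {"spin": -0.124}, {"spin": -0.124}, {"spin": -0.124}, {"spin": -0.124}])

```text
invalid input at $.plan[0]: expected keys dx, dy, dz, spin
```

Request:
arm_command(plan=[{"spin": -0.124}, {"spin": -0.124}, {"spin": -0.124}, {"spin": -0.123}, {}, {}])

```text
invalid input at $.plan[0]: expected keys dx, dy, dz, spin
```

All four keys are needed in every row.

Request:
arm_command(plan=[{"dx": -19.8, "dy": -21.8, "dz": 0, "spin": 0}, {"dx": -19.8, "dy": -21.8, "dz": 0, "spin": 0}, {"dx": -19.8, "dy": -21.8, "dz": 0, "spin": 0}, {"dx": -19.8, "dy": -21.8, "dz": 0, "spin": 0}, {"dx": -19.8, "dy": -21.8, "dz": 0, "spin": 0}, {"dx": -19.8, "dy": -21.8, "dz": 0, "spin": 0}, {"dx": -19.8, "dy": -21.8, "dz": 0, "spin": 0}, {"dx": -19.8, "dy": -21.8, "dz": 0, "spin": 0}, {"dx": -19.8, "dy": -21.8, "dz": 0, "spin": 0}, {"dx": -19.8, "dy": -21.8, "dz": 0, "spin": 0}, {"dx": -19.8, "dy": -21.8, "dz": 0, "spin": 0}, {"dx": -19.8, "dy": -21.8, "dz": 0, "spin": 0}], hand=1)

```text
clock: 1.2
ee_pos: [384.0, -265.7, 231.3]
orientation: [-3.142, -0.0, -1.202]
ft_force: [0.4, -0.9, 0.1]
opening: -0.1
```

Request:
arm_command(plan=[{"dx": -19.8, "dy": -21.8, "dz": 0, "spin": 0}, {"dx": -19.8, "dy": -21.8, "dz": 0, "spin": 0}, {"dx": -19.8, "dy": -21.8, "dz": 0, "spin": 0}, {"dx": -19.8, "dy": -21.8, "dz": 0, "spin": 0}, {"dx": -19.8, "dy": -21.8, "dz": 0, "spin": 0}, {"dx": -19.8, "dy": -21.8, "dz": 0, "spin": 0}, {"dx": -19.8, "dy": -21.8, "dz": 0, "spin": 0}, {"dx": -19.8, "dy": -21.8, "dz": 0, "spin": 0}, {"dx": -19.8, "dy": -21.8, "dz": 0, "spin": 0}, {"dx": -19.8, "dy": -21.8, "dz": 0, "spin": 0}, {"dx": -19.8, "dy": -21.8, "dz": 0, "spin": 0}, {"dx": -19.8, "dy": -21.8, "dz": 0, "spin": 0}])

```text
clock: 2.2
ee_pos: [542.4, 50.4, 231.2]
orientation: [3.142, -0.0, -1.202]
ft_force: [-0.2, -0.8, 0.1]
opening: 0.1
```

Request:
arm_command(plan=[{"dx": 0, "dy": 0, "dz": 0, "spin": -0.124}, {"dx": 0, "dy": 0, "dz": 0, "spin": -0.124}, {"dx": 0, "dy": 0, "dz": 0, "spin": -0.124}, {"dx": 0, "dy": 0, "dz": 0, "spin": -0.124}, {"dx": 0, "dy": 0, "dz": 0, "spin": -0.124}, {"dx": 0, "dy": 0, "dz": 0, "spin": -0.124}, {"dx": 0, "dy": 0, "dz": 0, "spin": -0.124}, {"dx": 0, "dy": 0, "dz": 0, "spin": -0.124}, {"dx": 0, "dy": 0, "dz": 0, "spin": -0.124}, {"dx": 0, "dy": 0, "dz": 0, "spin": -0.124}, {"dx": 0, "dy": 0, "dz": 0, "spin": -0.124}, {"dx": 0, "dy": 0, "dz": 0, "spin": -0.124}])

```text
clock: 3.2
ee_pos: [541.9, 48.9, 231.1]
orientation: [-3.142, 0.0, 0.292]
ft_force: [-0.4, 0.0, -0.9]
opening: 0.3
```

Request:
arm_command(plan=[{"dx": 0, "dy": 0, "dz": 0, "spin": -0.124}, {"dx": 0, "dy": 0, "dz": 0, "spin": -0.124}, {"dx": 0, "dy": 0, "dz": 0, "spin": -0.124}, {"dx": 0, "dy": 0, "dz": 0, "spin": -0.124}, {"dx": 0, "dy": 0, "dz": 0, "spin": -0.124}, {"dx": 0, "dy": 0, "dz": 0, "spin": -0.124}, {"dx": 0, "dy": 0, "dz": 0, "spin": -0.124}, {"dx": 0, "dy": 0, "dz": 0, "spin": -0.124}, {"dx": 0, "dy": 0, "dz": 0, "spin": -0.124}, {"dx": 0, "dy": 0, "dz": 0, "spin": -0.124}, {"dx": 0, "dy": 0, "dz": 0, "spin": -0.124}, {"dx": 0, "dy": 0, "dz": 0, "spin": -0.124}])

```text
clock: 4.2
ee_pos: [541.9, 48.9, 231.1]
orientation: [-3.141, -0.0, 1.78]
ft_force: [0.7, -0.2, 0.2]
opening: 0.1
```

Request:
arm_command(plan=[{"dx": 0, "dy": 0, "dz": 0, "spin": -0.124}, {"dx": 0, "dy": 0, "dz": 0, "spin": -0.124}, {"dx": 0, "dy": 0, "dz": 0, "spin": -0.124}, {"dx": 0, "dy": 0, "dz": 0, "spin": -0.123}, {"dx": 0, "dy": 0, "dz": 0, "spin": 0}, {"dx": 0, "dy": 0, "dz": 0, "spin": 0}])

```text
clock: 4.7
ee_pos: [541.9, 48.9, 231.2]
orientation: [-3.141, -0.0, 2.265]
ft_force: [-0.5, -0.4, -0.4]
opening: -0.2
```

```bash
cat >> h.py <<'E'
from scipy.spatial.transform import Rotation as Rn
def wristT(o,s):
    T=np.eye(4); T[:3,:3]=Rn.from_euler("xyz",o["orientation"]).as_matrix(); T[:3,3]=o["ee_pos"]
    return T@np.array(s["tool_from_camera"])
E
python3 - <<'E'
from h import *
from cell import robot,snapshot
o=robot.get_obs(); s=snapshot("wrist"); T=wristT(o,s); print(T.round(2))
np.save("T1.npy",T)
im=s["image"][:,:,::-1].copy(); 
cv2.imwrite("pics/w1.png",im)
ex=np.array([np.cos(.1745),np.sin(.1745),0]);ey=np.array([-ex[1],ex[0],0]);O=np.array([498.5,59.2,0])
P=lambda x,y,z:O+ex*x+ey*y+np.array([0,0,z])
pts=[P(0,0,92)]+[P(52*np.cos(a),52*np.sin(a),62) for a in np.arange(0,6.28,.26)]
a=-np.pi/3
pts+=[P(50*np.cos(a)+k*7*np.sin(a),50*np.sin(a)-k*7*np.cos(a),90) for k in(-1,1)]
pts+=[P(x,y,77) for x in(-16,16) for y in(-117,-103)]
for p in proj(s,np.array(pts),T): cv2.circle(im,tuple(int(round(v)) for v in p),2,(0,0,255),-1)
cv2.imwrite("pics/w1o.png",im)
s=snapshot("top");im=s["image"][:,:,::-1].copy()
for p in proj(s,np.array(pts)): cv2.circle(im,tuple(int(round(v)) for v in p),1,(0,0,255),-1)
cv2.imwrite("pics/t1o.png",cv2.resize(im[150:280,220:400],None,fx=4.4,fy=4.4))
E
```

```text
[[-6.4000e-01 -7.3000e-01 -2.4000e-01  4.8084e+02]
 [ 7.7000e-01 -6.1000e-01 -2.0000e-01 -2.2100e+00]
 [-0.0000e+00 -3.1000e-01  9.5000e-01  3.7358e+02]
 [ 0.0000e+00  0.0000e+00  0.0000e+00  1.0000e+00]]
```

View pics/w1o.png

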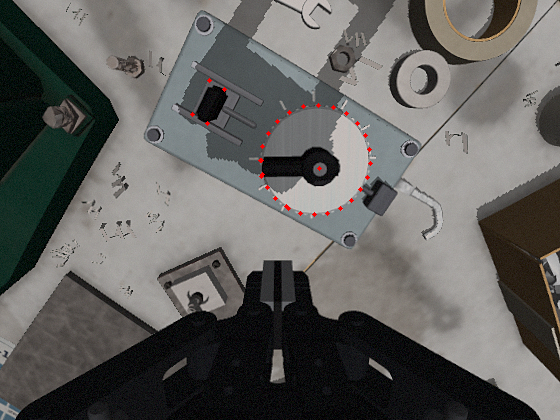

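View pics/t1o.png

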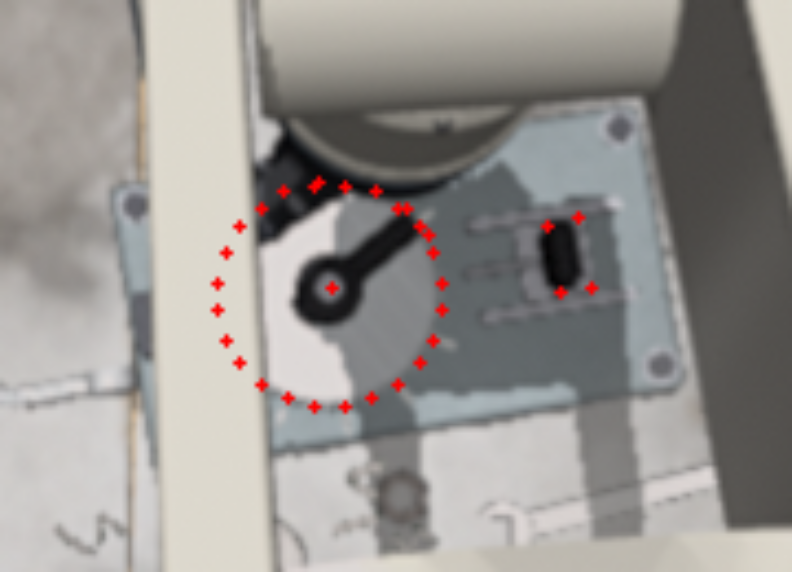

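The wrist picture agrees with my pose overlay: hub at (319,168), and the bar pointing straight left to (265,167), which is world −50°, stop 2. I'll lower the shut fingers on the bar's counter-clockwise side, with about 8 mm of clearance.

Request:
arm_command(plan=[{"dx": 0, "dy": 0, "dz": 20, "spin": 0}, {"dx": 0, "dy": 0, "dz": 20, "spin": 0}, {"dx": 0, "dy": 0, "dz": 20, "spin": 0}, {"dx": 0, "dy": 0, "dz": 20, "spin": 0}, {"dx": 0, "dy": 0, "dz": 20, "spin": 0}, {"dx": 0, "dy": 0, "dz": 20, "spin": 0}, {"dx": 0, "dy": 0, "dz": 15, "spin": 0}, {"dx": 0, "dy": 0, "dz": 10, "spin": 0}, {"dx": 0, "dy": 0, "dz": 8, "spin": 0}, {"dx": 0, "dy": 0, "dz": 8, "spin": 0}, {"dx": 0, "dy": 0, "dz": 0, "spin": 0}, {"dx": 0, "dy": 0, "dz": 0, "spin": 0}])

```text
clock: 5.8
ee_pos: [542.2, 48.9, 70.4]
orientation: [3.142, -0.0, 2.268]
ft_force: [0.2, -0.0, -0.3]
opening: 0.2
```

Run:
```python
from h import *
from cell import robot,snapshot
s=snapshot("wrist");cv2.imwrite("pics/w2.png",s["image"][:,:,::-1])
c=np.array([35.8,26.6]) 
for g in (26.6,):
    for s in (.05,.04):
        cc=np.array([35.8,-g]);R=np.array([[np.cos(s),-np.sin(s)],[np.sin(s),np.cos(s)]]);print(s,cc-R@cc)
```

```text
0.05 [-1.28470522 -1.82249733]
0.04 [-1.03508011 -1.45289533]
```

View pics/w2.png

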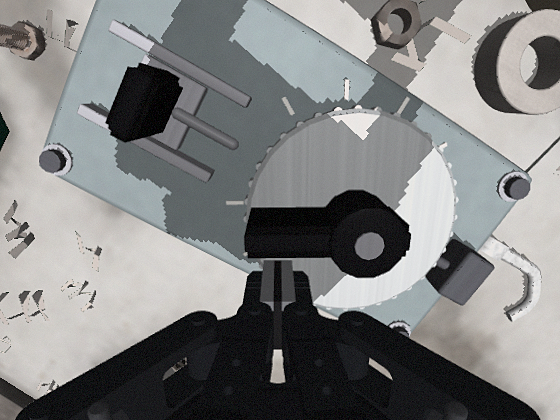

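The fingertips are beside the bar, at about (278,265), with the bar's side at row 258. I'll close the gap and orbit about 34°, which should give one click, then check.

Request:
arm_command(plan=[{"dx": 0, "dy": -3.5, "dz": 0, "spin": 0}, {"dx": 0, "dy": -3.5, "dz": 0, "spin": 0}, {"dx": -0.93, "dy": -1.81, "dz": 0, "spin": 0.05}, {"dx": -0.93, "dy": -1.81, "dz": 0, "spin": 0.05}, {"dx": -0.93, "dy": -1.81, "dz": 0, "spin": 0.05}, {"dx": -0.93, "dy": -1.81, "dz": 0, "spin": 0.05}, {"dx": -0.93, "dy": -1.81, "dz": 0, "spin": 0.05}, {"dx": -0.93, "dy": -1.81, "dz": 0, "spin": 0.05}, {"dx": -0.93, "dy": -1.81, "dz": 0, "spin": 0.05}, {"dx": -0.93, "dy": -1.81, "dz": 0, "spin": 0.05}, {"dx": 0, "dy": 0, "dz": 0, "spin": 0}, {"dx": 0, "dy": 0, "dz": 0, "spin": 0}])

```text
clock: 6.85
ee_pos: [527.8, 30.6, 70.7]
orientation: [3.141, 0.0, 1.87]
ft_force: [-0.4, 0.1, 0.3]
opening: -0.2
```

```bash
cat > st.py <<'E'
from h import *
from cell import robot,snapshot
import sys
o=robot.get_obs(); s=snapshot("wrist");cv2.imwrite(f"pics/{sys.argv[1]}.png",s["image"][:,:,::-1])
C=np.array([498.5,59.2]); d=C-np.array(o["ee_pos"])[:2]; y=o["orientation"][2]
tx=np.array([np.cos(y),np.sin(y)]);ty=np.array([np.sin(y),-np.cos(y)])
print(o["clock"],np.round(o["ee_pos"],1),"yaw",np.degrees(y),"centre in tool",d@tx,d@ty,"f",np.round(o["ft_force"],1))
if len(sys.argv)>3:
    T=wristT(o,s); uv=np.array(eval(sys.argv[2])); p=to_z(s,uv,eval(sys.argv[3]),T); print(p.round(1))
E
python3 st.py w3
```

```text
6.85 [527.8  30.6  70.7] yaw 107.15432424248662 centre in tool 35.97649894588213 -19.570970116898398 f [-0.4  0.1  0.3]
```

View pics/w3.png

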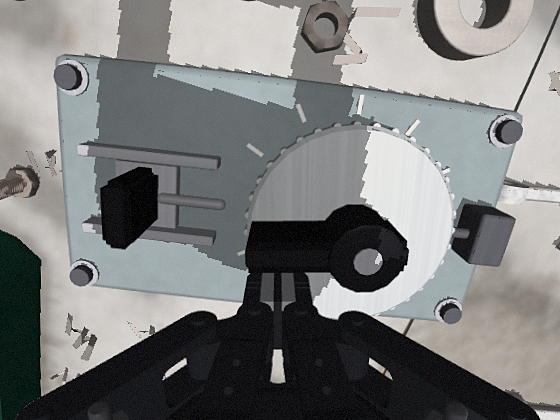

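One click is done: the bar is about 7° ahead of the finger and the force is back to zero. I'll continue.

Request:
arm_command(plan=[{"dx": -0.93, "dy": -1.81, "dz": 0, "spin": 0.05}, {"dx": -0.93, "dy": -1.81, "dz": 0, "spin": 0.05}, {"dx": -0.93, "dy": -1.81, "dz": 0, "spin": 0.05}, {"dx": -0.93, "dy": -1.81, "dz": 0, "spin": 0.05}, {"dx": -0.93, "dy": -1.81, "dz": 0, "spin": 0.05}, {"dx": -0.93, "dy": -1.81, "dz": 0, "spin": 0.05}, {"dx": -0.93, "dy": -1.81, "dz": 0, "spin": 0.05}, {"dx": -0.93, "dy": -1.81, "dz": 0, "spin": 0.05}, {"dx": -0.93, "dy": -1.81, "dz": 0, "spin": 0.05}, {"dx": -0.93, "dy": -1.81, "dz": 0, "spin": 0.05}, {"dx": 0, "dy": 0, "dz": 0, "spin": 0}, {"dx": 0, "dy": 0, "dz": 0, "spin": 0}])

```text
clock: 7.9
ee_pos: [510.5, 20.3, 70.3]
orientation: [-3.141, 0.0, 1.371]
ft_force: [-1.5, 0.0, 0.1]
opening: 0.1
```

```bash
python3 st.py w4
```

```text
7.9 [510.5  20.3  70.3] yaw 78.57371029235615 centre in tool 35.73974141242841 -19.460725325194833 f [-1.5  0.   0.1]
```

View pics/w4.png

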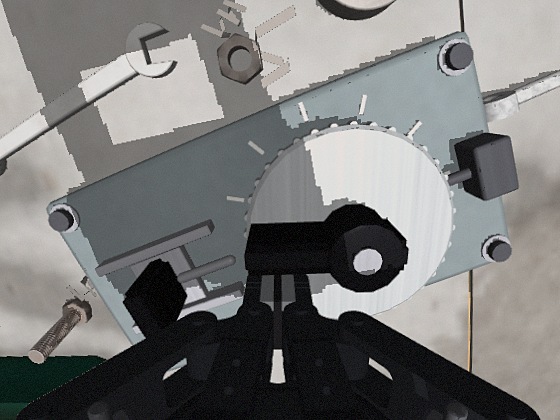

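Two clicks so far.

Request:
arm_command(plan=[{"dx": -0.93, "dy": -1.81, "dz": 0, "spin": 0.05}, {"dx": -0.93, "dy": -1.81, "dz": 0, "spin": 0.05}, {"dx": -0.93, "dy": -1.81, "dz": 0, "spin": 0.05}, {"dx": -0.93, "dy": -1.81, "dz": 0, "spin": 0.05}, {"dx": -0.93, "dy": -1.81, "dz": 0, "spin": 0.05}, {"dx": -0.93, "dy": -1.81, "dz": 0, "spin": 0.05}, {"dx": -0.93, "dy": -1.81, "dz": 0, "spin": 0.05}, {"dx": -0.93, "dy": -1.81, "dz": 0, "spin": 0.05}, {"dx": -0.93, "dy": -1.81, "dz": 0, "spin": 0.05}, {"dx": -0.93, "dy": -1.81, "dz": 0, "spin": 0.05}, {"dx": -0.93, "dy": -1.81, "dz": 0, "spin": 0.05}, {"dx": 0, "dy": 0, "dz": 0, "spin": 0}])

```text
clock: 8.95
ee_pos: [488.2, 19.8, 70.3]
orientation: [-3.141, 0.0, 0.818]
ft_force: [0.4, 0.6, 0.4]
opening: -0.1
```

```bash
python3 st.py w5
```

```text
8.95 [488.2  19.8  70.3] yaw 46.89163710501968 centre in tool 35.80472547214003 -19.431456512810573 f [0.4 0.6 0.4]
```

View pics/w5.png

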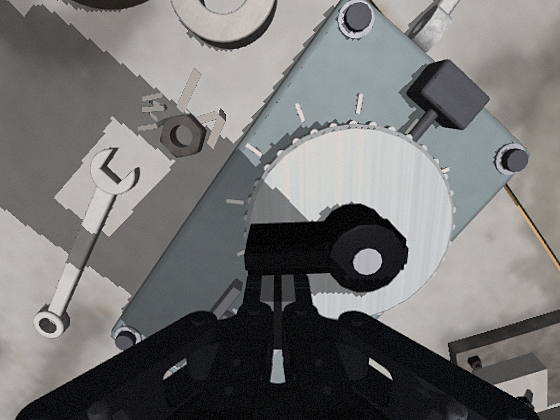

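Three clicks. This is the last one.

Request:
arm_command(plan=[{"dx": -0.93, "dy": -1.81, "dz": 0, "spin": 0.05}, {"dx": -0.93, "dy": -1.81, "dz": 0, "spin": 0.05}, {"dx": -0.93, "dy": -1.81, "dz": 0, "spin": 0.05}, {"dx": -0.93, "dy": -1.81, "dz": 0, "spin": 0.05}, {"dx": -0.93, "dy": -1.81, "dz": 0, "spin": 0.05}, {"dx": -0.93, "dy": -1.81, "dz": 0, "spin": 0.05}, {"dx": -0.93, "dy": -1.81, "dz": 0, "spin": 0.05}, {"dx": -0.93, "dy": -1.81, "dz": 0, "spin": 0.05}, {"dx": -0.93, "dy": -1.81, "dz": 0, "spin": 0.05}, {"dx": -0.93, "dy": -1.81, "dz": 0, "spin": 0.05}, {"dx": -0.93, "dy": -1.81, "dz": 0, "spin": 0.05}, {"dx": 0, "dy": 0, "dz": 0, "spin": 0}])

```text
clock: 10.0
ee_pos: [469.2, 31.0, 70.2]
orientation: [-3.141, 0.001, 0.269]
ft_force: [-0.2, 0.1, 0.1]
opening: 0.1
```

```bash
python3 st.py w6
```

```text
10.0 [469.2  31.   70.2] yaw 15.440444544764954 centre in tool 35.77436869711313 -19.32775710471979 f [-0.2  0.1  0.1]
```

View pics/w6.png

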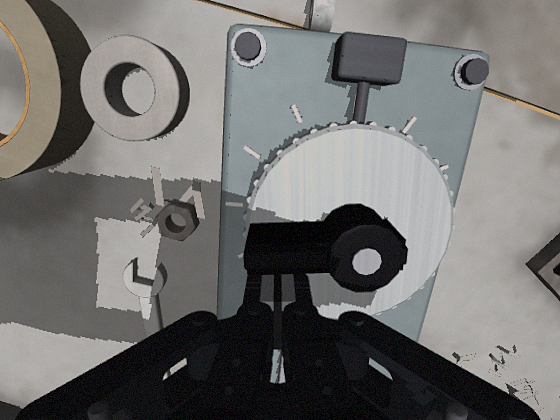

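Request:
arm_command(plan=[{"dx": 0, "dy": 4, "dz": 0, "spin": 0}, {"dx": 0, "dy": 4, "dz": 0, "spin": 0}, {"dx": 0, "dy": 0, "dz": -20, "spin": 0}, {"dx": 0, "dy": 0, "dz": -20, "spin": 0}, {"dx": 0, "dy": 0, "dz": -20, "spin": 0}, {"dx": 0, "dy": 0, "dz": -20, "spin": 0.095}, {"dx": 0, "dy": 20, "dz": 0, "spin": 0}, {"dx": 0, "dy": 20, "dz": 0, "spin": 0}, {"dx": 0, "dy": 20, "dz": 0, "spin": 0}, {"dx": 0, "dy": 20, "dz": 0, "spin": 0}, {"dx": 0, "dy": 0, "dz": 0, "spin": 0}, {"dx": 0, "dy": 0, "dz": 0, "spin": 0}])

```text
clock: 11.05
ee_pos: [485.5, -56.5, 150.2]
orientation: [-3.141, 0.0, 0.173]
ft_force: [-0.2, 0.0, 0.8]
opening: 0.2
```

```bash
python3 st.py w7
python3 - <<'E'
import numpy as np
from cell import robot,snapshot
import cv2
for n in("scene",):
    cv2.imwrite("pics/s7.png",cv2.resize(snapshot(n)["image"][150:320,220:420,::-1],None,fx=3.5,fy=3.5,interpolation=cv2.INTER_CUBIC))
o=robot.get_obs();y=o["orientation"][2];d=np.array([522.5,-76.7])-o["ee_pos"][:2]
print("to pre-tab in tool",d@[np.cos(y),np.sin(y)],d@[np.sin(y),-np.cos(y)],o["ee_pos"],y)
E
```

```text
11.05 [485.5 -56.5 150.2] yaw 9.911268930353613 centre in tool 32.72733408833668 -111.75595257220147 f [-0.2  0.   0.8]
to pre-tab in tool 33.052853402947 27.429578759468146 [485.19489894 -55.4114504  150.13179934] 0.1741240333351639
```

View pics/w7.png

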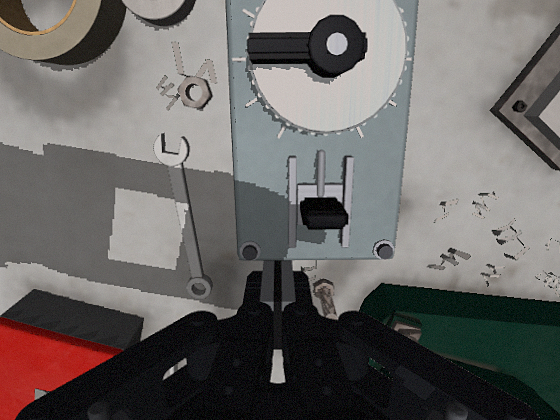

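View pics/s7.png

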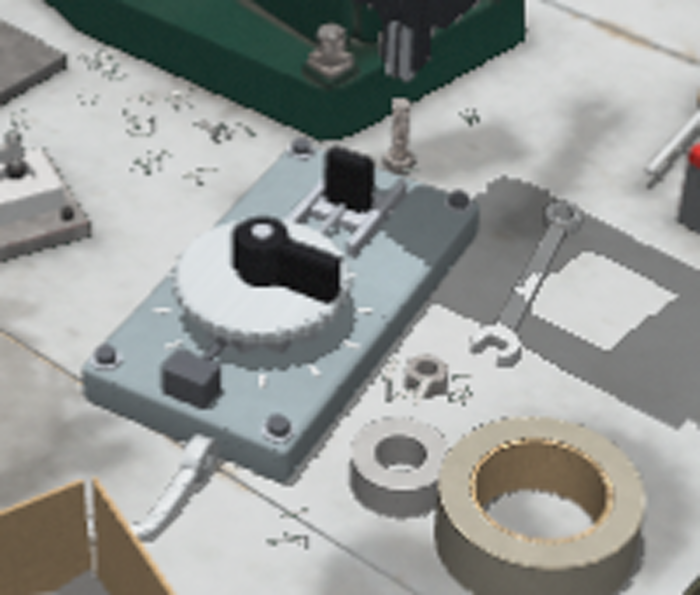

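The bar now points along unit −x (hub (338,44), end (250,47) in the wrist view), so the dial is in stop 6, four clicks on. The tab is still off and the loose parts haven't moved. Next I'll go behind the tab's outer face.

Request:
arm_command(plan=[{"dx": 11, "dy": 9, "dz": 0, "spin": 0}, {"dx": 11, "dy": 9, "dz": 0, "spin": 0}, {"dx": 11, "dy": 9, "dz": 0, "spin": 0}, {"dx": 0, "dy": 0, "dz": 15, "spin": 0}, {"dx": 0, "dy": 0, "dz": 15, "spin": 0}, {"dx": 0, "dy": 0, "dz": 15, "spin": 0}, {"dx": 0, "dy": 0, "dz": 15, "spin": 0}, {"dx": 0, "dy": 0, "dz": 10, "spin": 0}, {"dx": 0, "dy": 0, "dz": 0, "spin": 0}, {"dx": 0, "dy": 0, "dz": 0, "spin": 0}])

```text
clock: 11.98
ee_pos: [522.3, -75.9, 80.0]
orientation: [-3.141, 0.001, 0.175]
ft_force: [-0.1, 0.3, 0.3]
opening: 0.6
```

```bash
python3 st.py w8
```

```text
11.9833 [522.3 -75.9  80. ] yaw 10.018274923083245 centre in tool 0.0606408162654646 -137.20025951073453 f [-0.1  0.3  0.3]
```

View pics/w8.png

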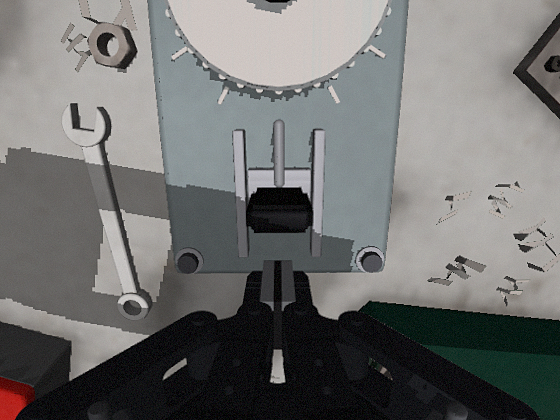

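The finger is centred on the tab (columns 278 and 279) and behind its outer face. I'll descend to z≈54 and push along unit +y.

Request:
arm_command(plan=[{"dx": 0, "dy": 0, "dz": 10, "spin": 0}, {"dx": 0, "dy": 0, "dz": 10, "spin": 0}, {"dx": 0, "dy": 0, "dz": 6, "spin": 0}, {"dx": 0, "dy": 0, "dz": 0, "spin": 0}, {"dx": 0, "dy": -3, "dz": 0, "spin": 0}, {"dx": 0, "dy": -3, "dz": 0, "spin": 0}, {"dx": 0, "dy": -3, "dz": 0, "spin": 0}, {"dx": 0, "dy": -3, "dz": 0, "spin": 0}, {"dx": 0, "dy": -3, "dz": 0, "spin": 0}, {"dx": 0, "dy": -3, "dz": 0, "spin": 0}])

```text
clock: 12.87
ee_pos: [519.7, -58.6, 54.5]
orientation: [3.141, -0.0, 0.174]
ft_force: [-0.5, -2.1, 0.1]
opening: -0.2
```

Request:
arm_command(plan=[{"dx": 0, "dy": -3, "dz": 0, "spin": 0}, {"dx": 0, "dy": -3, "dz": 0, "spin": 0}, {"dx": 0, "dy": -3, "dz": 0, "spin": 0}, {"dx": 0, "dy": -2, "dz": 0, "spin": 0}, {"dx": 0, "dy": -2, "dz": 0, "spin": 0}, {"dx": 0, "dy": 0, "dz": 0, "spin": 0}])

```text
clock: 13.37
ee_pos: [517.3, -45.5, 54.3]
orientation: [-3.141, -0.0, 0.174]
ft_force: [-0.7, -0.3, -0.3]
opening: -0.5
```

```bash
python3 st.py w9
```

```text
13.3667 [517.3 -45.5  54.3] yaw 9.9709759522202 centre in tool -0.3497596281689067 -106.39405752388316 f [-0.7 -0.3 -0.3]
```

View pics/w9.png

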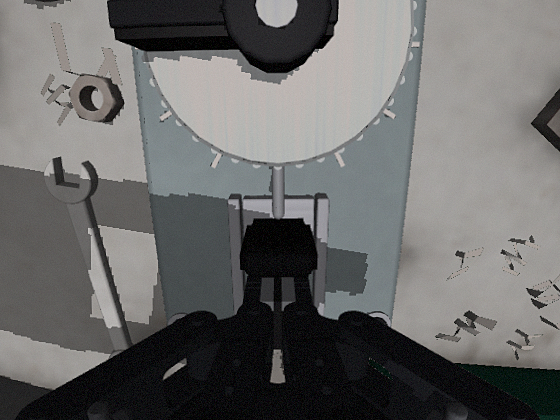

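The tab is moving with about 2 N of friction and should be home with the TCP near −103. I'll continue in 1 mm rows and watch for the end stop.

Request:
arm_command(plan=[{"dx": 0, "dy": -1, "dz": 0, "spin": 0}, {"dx": 0, "dy": -1, "dz": 0, "spin": 0}, {"dx": 0, "dy": -1, "dz": 0, "spin": 0}])

```text
clock: 13.67
ee_pos: [516.7, -43.0, 54.2]
orientation: [3.142, 0.0, 0.174]
ft_force: [-0.4, -1.3, 0.7]
opening: -0.2
```

Request:
arm_command(plan=[{"dx": 0, "dy": -1, "dz": 0, "spin": 0}])

```text
clock: 13.75
ee_pos: [516.5, -42.0, 54.2]
orientation: [3.142, 0.0, 0.174]
ft_force: [0.2, -1.9, -0.5]
opening: -0.7
```

Request:
arm_command(plan=[{"dx": 0, "dy": -0.5, "dz": 0, "spin": 0}, {"dx": 0, "dy": 0, "dz": 0, "spin": 0}])

```text
clock: 13.92
ee_pos: [516.5, -41.6, 54.2]
orientation: [3.141, 0.0, 0.174]
ft_force: [0.9, -1.9, -1.0]
opening: -0.3
```

Request:
arm_command(plan=[{"dx": 0, "dy": -0.7, "dz": 0, "spin": 0}, {"dx": 0, "dy": 0, "dz": 0, "spin": 0}])

```text
clock: 14.08
ee_pos: [516.4, -41.4, 54.2]
orientation: [3.141, 0.0, 0.175]
ft_force: [0.4, -7.2, -1.6]
opening: 0.3
```

Request:
arm_command(plan=[{"dx": 0, "dy": -0.7, "dz": 0, "spin": 0}, {"dx": 0, "dy": 0, "dz": 0, "spin": 0}])

```text
clock: 14.25
ee_pos: [516.5, -41.3, 54.3]
orientation: [3.14, -0.0, 0.175]
ft_force: [-0.4, -11.8, -2.0]
opening: 0.1
```

The end stop is reached: 12 N at TCP unit y≈−102, where −103 was expected. I'll back off, lift and check.

Request:
arm_command(plan=[{"dx": 0, "dy": 4, "dz": 0, "spin": 0}, {"dx": 0, "dy": 5, "dz": 0, "spin": 0}, {"dx": 0, "dy": 6, "dz": 0, "spin": 0}, {"dx": 0, "dy": 0, "dz": -20, "spin": 0}, {"dx": 0, "dy": 0, "dz": -20, "spin": 0}, {"dx": 0, "dy": 0, "dz": -20, "spin": 0}, {"dx": 0, "dy": 0, "dz": -20, "spin": 0}, {"dx": 0, "dy": 0, "dz": -20, "spin": 0}, {"dx": 0, "dy": 15, "dz": 0, "spin": 0}, {"dx": 0, "dy": 15, "dz": 0, "spin": 0}, {"dx": 0, "dy": 0, "dz": 0, "spin": 0}, {"dx": 0, "dy": 0, "dz": 0, "spin": 0}])

```text
clock: 15.25
ee_pos: [524.0, -84.8, 154.3]
orientation: [-3.141, 0.0, 0.172]
ft_force: [-0.8, -0.3, -0.1]
opening: -0.2
```

Run:
```python
from h import *
from cell import robot,snapshot
o=robot.get_obs(); s=snapshot("wrist"); T=wristT(o,s); print(o["ee_pos"],o["ft_force"])
im=s["image"][:,:,::-1].copy(); cv2.imwrite("pics/w10.png",im)
ex=np.array([np.cos(.1745),np.sin(.1745),0]);ey=np.array([-ex[1],ex[0],0]);O=np.array([498.5,59.2,0])
P=lambda x,y,z:O+ex*x+ey*y+np.array([0,0,z])
pts=[P(0,0,92)]+[P(-50,k,90) for k in(-7,7)]+[P(x,y,77) for x in(-16,16) for y in(-92,-78)]
for p in proj(s,np.array(pts),T): cv2.circle(im,tuple(int(round(v)) for v in p),2,(0,0,255),-1)
cv2.imwrite("pics/w10o.png",im)
cv2.imwrite("pics/s10.png",cv2.resize(snapshot("scene")["image"][150:320,220:420,::-1],None,fx=3.5,fy=3.5,interpolation=cv2.INTER_CUBIC))
```

```text
[523.98324386 -84.83818141 154.25696864] [-0.82918456 -0.31169863 -0.14418318]
```

View pics/w10o.png

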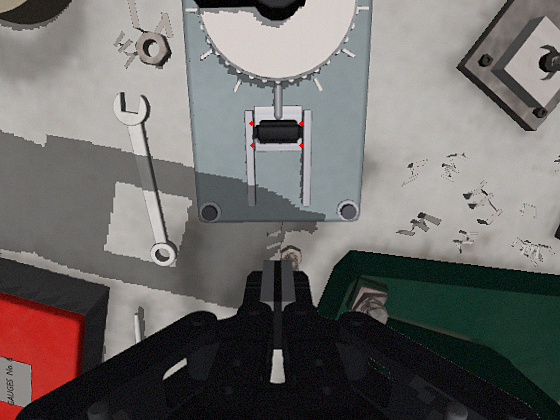

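View pics/s10.png

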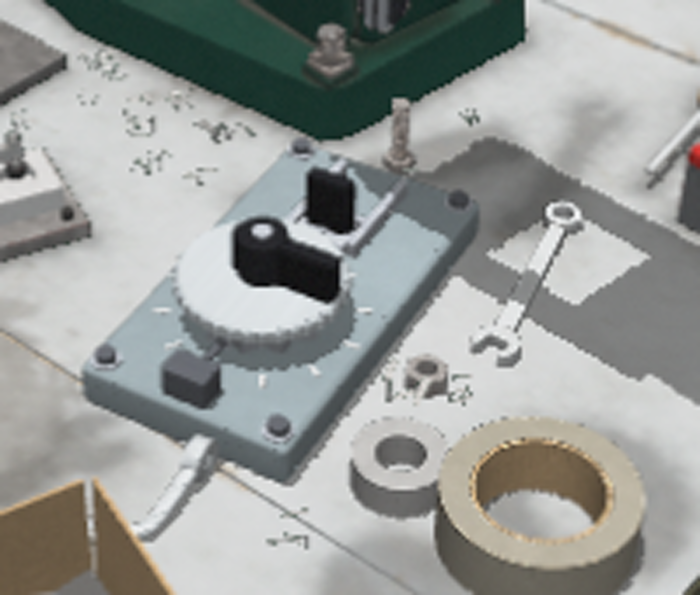

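The tab's top face (rows 121–143) matches the home overlay (124–146) to about 2 mm. The bar is still along unit −x and the loose parts haven't moved, so I'm handing the job in.

Run:
```python
from cell import robot
print(robot.finish_job()); print(robot.get_obs()["clock"])
```

```text
the job is handed in; nothing more can be done
None
the job is handed in; nothing more can be done
```

The dial is set four clicks clockwise, the lock tab is home, and I handed the job in at about 15 s of the 54 s; it reports no verdict. I used the shut fingers as a single pusher, so neither the bar nor the tab could be pinched.

- **Dial:** I pushed the bar from stop 2 to stop 6, checking with the wrist camera after each click. The bar ended along the unit's −x, and the lock was still off at that point.
- **Lock tab:** I pushed it until the force rose from about 2 N to 12 N at the end stop. The tool was then within 1 mm of the expected home position.
- **Final check:** After I backed off and lifted the arm clear, the cameras showed:
  - the bar unchanged;
  - the tab home to within about 2 mm (the limit is 3.5 mm);
  - the loose parts in view where they had been;
  - no contact force on the tool.

No check failed. The cameras disagreed slightly: the tab in the top view was about 2.5 mm off the unit pose I used, and the scene camera's rough dial centre was about 7 mm off. I went by the wrist view and the contact force.

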